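# Hold a glass test block in the strain viewer

### The arm

A 6-joint arm with a two-finger parallel gripper is mounted at the origin on the work surface; the furniture and walls round the work are solid. World frame = base frame: x ahead of the robot, y to its left, z up, the work surface at z = 0. Lengths are in m, angles in rad, forces in N, time in s.
With the tool pointing down it reaches from about 0.375 to 0.9 m from the base axis. Payload 3.1 kg.
Tool frame: the origin (TCP) lies midway between the tips of the shut fingers; the grasp point (between the pads) lies 19 mm behind it; x points along the fingers, y is the direction in which the jaws open and shut, and the axes are right-handed (so a half turn about x gives the same grasp; the last joint's range is limited). The gripper opens to 87 mm and grips with 3 to 60 N. Pads are 19 mm wide; open, the fingers measure 117 mm over their backs; the gripper's body (75 mm by 190 mm) begins 51 mm behind the grasp point.
Start: joints at [-1.403, 0.527, 1.433, -0, 1.181, -0.178], TCP at [0.212, -0.588, 0.223] pointing down, gripper open.
Joint ranges: [-3.08, 3.08], [-0.75, 2.2], [0.22, 2.44], [-1.43, 4.57], [0, 2.65], [-2.85, 2.85]. Speed limits (rad/s): [2.79, 2.79, 3.14, 3.14, 3.14, 3.14].

### API

Orientations are given as a unit quaternion [x, y, z, w].
In Python, from rig import get_obs, imaging, robot gives the robot as it stands.
- The arm moves only by the shell command python3 -m inch 'ROWS' [FORCE]. ROWS is JSON, a list of rows, each a list of 3 entries, a list of its own where there are three numbers: the finger opening in mm, from 0 to 87, then the shift along the tool's x, y, z in mm, then the turn, a rotation vector about the tool's x, y, z in degrees. In form: [[grip, [dx, dy, dz], [wx, wy, wz]], ...]. A call has 1 to 12 rows; each row shifts and turns the pose as measured when the row begins, along the tool's axes as they then stand; what a row does not reach is not made up. A row lasts 1/8 s, in which the tool goes at most 62.5 mm and 10.7 degrees, less where a joint would pass 70% of its speed; a pose out of reach is approached as far as the arm can. A call with a gripper value outside its range is refused whole. The fingers move at their own pace and stop on an object; FORCE is the grip in N (left out, the last holds). Time passes only in rows, so rows that do not move let the fingers close. It gives the time, the measured TCP pose, the force and the opening at its end, in the units of the state.
- get_obs(): the state, without advancing time (a new reading comes with each control period).
- imaging.camera(name): name is "scene" or "top" or "wrist"; returns the picture (420x560x3 uint8, red, green, blue); there is no depth.
- imaging.camera_params(name): a dict with "camera_matrix" (3x3 intrinsics, pixels), "xyz" and "rotation" of the camera in the world. Camera axes: x right, y down, z forward; pixel columns grow to the right and rows downward; lengths in m; the calibration is good to about 2 mm. A picture is of the moment at which its call begins: read the wrist's pose just before it. camera_params takes no time and is no camera call; for the wrist camera it gives the pose at the moment of the call.
- robot.hand_in(): hands the job in, once; it reports no verdict.
Trained networks look in the newest picture that a camera, given by its name, has taken for a name from the list of things; names that differ only in an ending like _2 or _b are one class to them, and where a whole thing is asked for, a point or a joint stands for the part that bears it (a point fixed in the world has none). Each returns a list of dicts, best first, with "confidence" (0 to 1); they miss things now and then, are a little off and sometimes report something else, mostly with a low value. They report only what shows in the picture. A call takes as long as a camera call. They do not tell look-alikes from the thing itself.
- imaging.cut_out(camera, target): "pixels" (420x560 bool, what is visible of it) and "box" ([centre column, centre row, width, height] in pixels, round what is visible of it).
- imaging.tip_of(camera, target): "pixel" ([column, row] in pixels: a listed point, or the origin of a listed thing).
The state is a dict: "time": time; "q": joint angles; "joint_velocities": joint speeds; "joint_torque": joint torques, N m; "position": TCP position; "tool_rot": TCP orientation; "ft_force": force on the tool from outside, world axes, zero at the start; "moment": the same for the moment, N m; "grip_width": finger opening in m.
Only numpy, scipy, OpenCV 4.12 (cv2) and the standard library are available. Lean on these libraries where they do the work, as an engineer would, in place of code of your own. Each camera call takes 0.05 s, during which the arm holds its last target. There are 200 camera calls.

### The job

The bench strain viewer is pushed together: first draw its sliding analyser along the rods, away from the lamp, until it is fully home against the stop collars. Then take the tall glass test block out of the rack by its two frosted sides only, with no finger on its clear polished faces, and hold it upright in the light path: its middle level with the lamp window and centred on the beam, half way between lamp and analyser, polished faces square to the beam, not touching the viewer. Finish while holding it still there, and leave the short blocks, the dropper bottle and the loose glass strip where they are.

Things in the scene. Friction and masses are not known exactly. Their poses are not given: they have to be found in the camera images.
- viewer: bench strain viewer (polariscope), fixed to the table; its place and yaw vary. Aluminium base 100 mm wide (x) and 262 mm long (its y, from -127 to +135 mm). Origin: on the table, under the middle of the open gap. Its y axis is the beam direction: the grey lamp housing (72 mm wide, from y = 55 mm to 127 mm, top at z = 122 mm) stands at the +y end, the analyser slides on two rods (top of rods at z = 36 mm) toward -y. z is up.
- light_path (a point): the point on the beam axis half way between the lamp window and the analyser's face when the analyser is at its stop, 100 mm above the table; axes as the viewer's (y along the beam). At the stop the gap along the beam is 110 mm, 55 mm to either side of this point
- lamp_window (a point): centre of the round lamp window's face (20 mm aperture in a black 44 mm bezel), 55 mm to +y of light_path, same height
- analyser (a joint): the analyser carriage's slide in m: 0 pushed up to the lamp (10 mm gap), grows as it is drawn away from the lamp along the viewer's -y; 0.100 is hard against the two stop collars on the rods. It stays where it is left; about 2.5 N of friction
- analyser_grip (a point): the point to pinch on the black ribbed finger grip on top of the analyser ring, 12 mm below the grip's top. The grip is an upright tab 12 mm thick along the beam (y), 30 mm wide across it (x), standing from z = 126 mm (top of the round 52 mm analyser ring, 16 mm thick) to z = 162 mm. The point is in the middle of the tab, 150 mm above the table; axes as the viewer's. The lamp housing beside it is 122 mm high
- rack: wooden rack, 190 (x) x 78 (y) x 25 mm, fixed; place and yaw vary. Origin: centre of its underside. Three pockets in a row along its x, 60 mm apart, 15 mm deep (floor at z = 10 mm), each 21 x 39 mm; a glass block stands upright in each
- block: the tall glass test block, 90 mm high, standing in any one of the three pockets, its top 100 mm above the table. 36 mm wide along its y between the two FROSTED (matt whitish, ground) side faces, which are 18 mm deep; 18 mm thick along its x between the two clear POLISHED faces. Origin: centre of its underside. Weighs about 0.15 kg (0.10 to 0.20)
- block_mid (a point): the middle of the tall block, 45 mm above its underside, axes as the block's (x normal to the polished faces, y normal to the frosted sides)
- short_a: a short glass block, 36 x 18 mm and 60 mm high, in another pocket of the rack; leave it. Origin: centre of its underside
- short_b: the other short glass block, same size; leave it. Origin: centre of its underside
- dropper: dropper bottle with black cap, 27 mm across, 86 mm high, standing behind the work; leave it. Origin: centre of its underside
- sample_strip: loose flat glass strip, 60 x 146 x 4 mm, lying behind the viewer; leave it. Origin: centre of its underside
Not all that is in view belongs to the job. What is shaped like the block but red is not meant.

How it is judged:
By the outcome, as a careful person would: the job done as asked, in the order asked, and still so for the second after the job is handed in, while the arm keeps its last pose, push and grip.
It also fails if it takes over 51 s, if anything falls off the work surface, if the arm or the gripper's body presses on something with over 40 N, if the wrist force passes 120 N, or if a joint passes its speed limit or range.

## Working session

There is one attempt and no reset: what is moved stays moved. The work goes in short steps, Python scripts to look and compute and a shell command to move; the robot and the scene stay as the last step left them, time stands still between calls to the robot, and variables do not carry over. Pictures are saved under pics/ and viewed, about 8 in all and at most 12, crops included, and the job is handed in when it is done.

```bash
mkdir -p pics; ls
cat > h.py <<'E'
import numpy as np, cv2, json
from rig import get_obs, imaging, robot
from scipy.spatial.transform import Rotation as R
def par(n):
    p=imaging.camera_params(n); K=np.array(p["camera_matrix"]); t=np.array(p["xyz"]); r=np.array(p["rotation"])
    return K,t,(r if r.shape==(3,3) else R.from_quat(r).as_matrix())
def ray(n,px,z,P=None):
    K,t,r=P or par(n); d=r@np.linalg.solve(K,[px[0],px[1],1]); return t+d*(z-t[2])/d[2]
def proj(n,X,P=None):
    K,t,r=P or par(n); c=(np.atleast_2d(X)-t)@r; c=c@K.T; return c[:,:2]/c[:,2:]
def save(n,f): 
    im=imaging.camera(n); cv2.imwrite(f"pics/{f}.png",im[:,:,::-1]); return im
E
python3 - <<'E'
from h import *
for c in ["top","scene"]:
    save(c,c+"1"); print(c,par(c)[1])
    for n in ["viewer","light_path","lamp_window","analyser_grip","rack","block","block_mid","short_a","dropper","sample_strip"]:
        print(n,[(np.round(d["pixel"],1).tolist(),round(d["confidence"],2)) for d in imaging.tip_of(c,n)][:4])
o=get_obs();print(o["time"],o["position"],R.from_quat(o["tool_rot"]).as_matrix().round(3))
a=cv2.imread("pics/top1.png");b=cv2.imread("pics/scene1.png")
E
```

```text
pics
top [ 0.39068187 -0.03417536  0.97587895]
viewer [([209.4, 198.4], 0.18)]
light_path [([219.8, 203.8], 0.66)]
lamp_window []
analyser_grip [([211.6, 194.1], 0.74)]
rack [([387.5, 246.4], 0.79)]
block [([341.3, 220.2], 0.7), ([378.8, 223.7], 0.59)]
block_mid [([342.1, 215.9], 0.64), ([385.3, 220.2], 0.59), ([376.6, 223.9], 0.19)]
short_a [([387.6, 251.5], 0.75), ([396.5, 272.5], 0.62)]
dropper [([306.5, 156.5], 0.49)]
sample_strip [([255.1, 152.4], 0.57)]
scene [-0.23251054 -0.61661949  0.53021674]
viewer [([241.7, 229.9], 0.85)]
light_path [([242.7, 198.0], 0.9)]
lamp_window [([220.7, 197.1], 0.67)]
analyser_grip [([229.2, 179.7], 0.67), ([298.5, 218.7], 0.53)]
rack [([372.2, 297.9], 0.8)]
block [([376.6, 277.0], 0.97), ([333.8, 265.7], 0.56)]
block_mid [([335.4, 251.9], 0.93), ([376.6, 257.6], 0.9)]
short_a [([370.3, 293.4], 0.86), ([366.3, 316.0], 0.73)]
dropper [([338.8, 228.8], 0.47)]
sample_strip [([299.5, 217.0], 0.98)]
1.1 [ 0.2118767  -0.58794749  0.22255453] [[ 0.     0.339 -0.941]
 [ 0.    -0.941 -0.339]
 [-1.    -0.    -0.   ]]
```

Run:
```python
import cv2
for n,(a,b,c,d) in {"top":(110,330,150,450),"scene":(130,350,160,460)}.items():
    i=cv2.imread(f"pics/{n}1.png")[a:b,c:d]; cv2.imwrite(f"pics/{n}1c.png",cv2.resize(i,None,fx=2.65,fy=2.65,interpolation=cv2.INTER_CUBIC))
```

```text
(no output)
```

View pics/top1c.png

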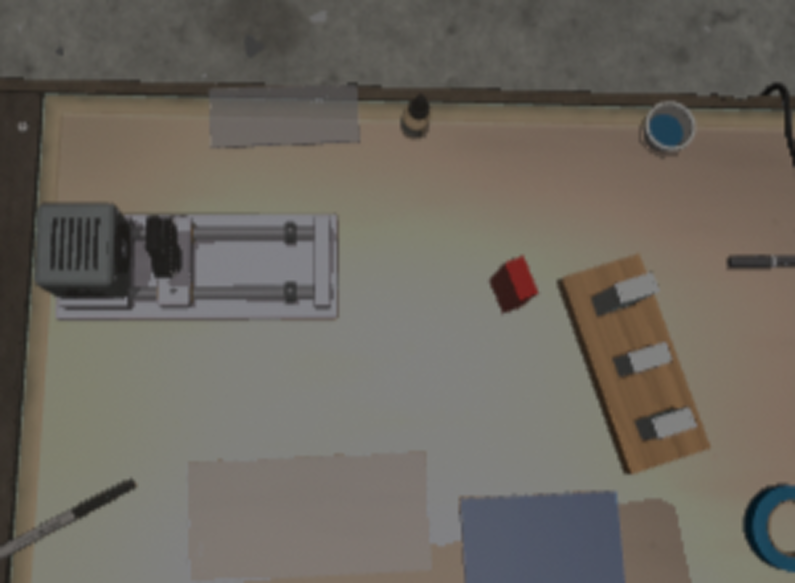

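View pics/scene1c.png

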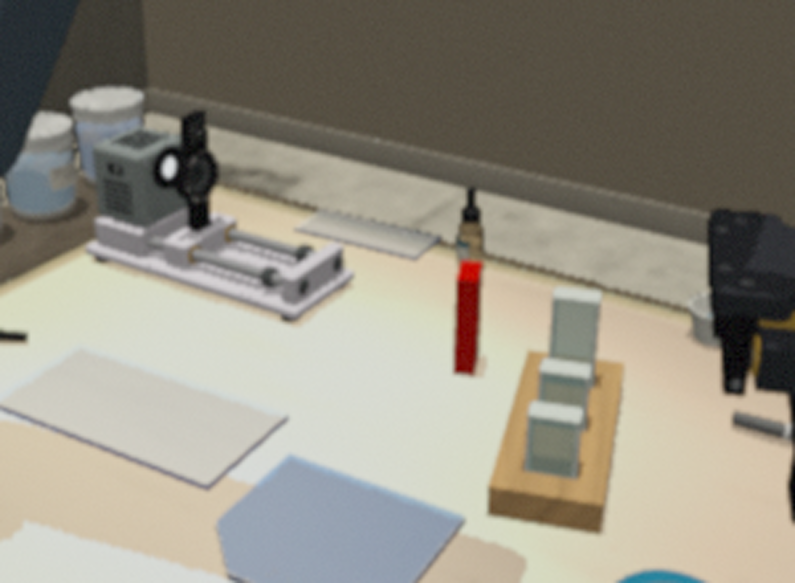

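Run:
```python
from h import *
P=par("top"); f=lambda u,v:(150+(u+.5)/2.65-.5,110+(v+.5)/2.65-.5)
for n,p,z in [("baseR far",(338,213),.0),("baseR near",(338,319),.0),("baseL near",(58,320),0),("grip top",(163,217),.162),("grip top2",(165,274),.162),
 ("lampR top",(118,204),.122),("lampRn",(127,291),.122),
 ("rack farR",(638,254),.025),("rack farL",(559,280),.025),("rack nearL",(628,473),.025),("rack nearR",(709,446),.025),
 ("blk top",(618,281),.1),("blktop",(655,272),.1),("blktop",(657,290),.1),("blktop",(620,305),.1),
 ("red",(504,312),0),("red top",(520,257),.09),("dropper",(415,130),0)]:
    print(n,ray("top",f(*p),z,P)[:2].round(3))
from itertools import product
S=par("scene")
def tri(a,b):
    A=[];B=[]
    for (K,t,r),p in((P,a),(S,b)):
        d=r@np.linalg.solve(K,[*p,1]);d/=np.linalg.norm(d);M=np.eye(3)-np.outer(d,d);A.append(M);B.append(M@t)
    return np.linalg.solve(sum(A),sum(B)).round(3)
print("lp",tri((219.8,203.8),(242.7,198)),"rack",tri((387.5,246.4),(372.2,297.9)),"grip",tri((211.6,194.1),(229.2,179.7)),"mid",tri((385.3,220.2),(376.6,257.6)))
```

```text
baseR far [ 0.621 -0.043]
baseR near [ 0.518 -0.045]
baseL near [0.512 0.218]
grip top [0.576 0.098]
grip top2 [0.53  0.095]
lampR top [0.596 0.143]
lampRn [0.522 0.132]
rack farR [ 0.581 -0.327]
rack farL [ 0.555 -0.251]
rack nearL [ 0.378 -0.31 ]
rack nearR [ 0.403 -0.385]
blk top [ 0.542 -0.285]
blktop [ 0.55  -0.318]
blktop [ 0.535 -0.319]
blktop [ 0.521 -0.286]
red [ 0.527 -0.203]
red top [ 0.563 -0.202]
dropper [ 0.706 -0.118]
lp [0.567 0.085 0.094] rack [ 0.481 -0.323 -0.001] grip [0.569 0.108 0.14 ] mid [ 0.538 -0.303  0.058]
```

```bash
python3 -m inch '[[87,[-25,-45,-20],[9.2,0,0]],[87,[-25,-45,-25],[9.2,0,0]],[87,[0,-55,-27],[0,0,0]],[87,[0,-55,-27],[0,0,0]],[87,[0,-55,-27],[0,0,0]],[87,[0,-55,-27],[0,0,0]],[87,[0,-55,-27],[0,0,0]],[87,[0,-55,-27],[0,0,0]],[87,[0,-55,-27],[0,0,0]],[87,[0,-55,-27],[0,0,0]],[87,[0,-55,-27],[0,0,0]],[87,[0,-55,-27],[0,0,0]]]' 20
python3 - <<'E'
from h import *
o=get_obs();P=par("wrist");save("wrist","w1");print(o["time"],o["position"].round(4) if hasattr(o["position"],'round') else o["position"],R.from_quat(o["tool_rot"]).as_matrix().round(3).tolist(),P[1])
for n in ["viewer","light_path","analyser_grip","lamp_window"]:
    print(n,[(np.round(d["pixel"],1).tolist(),round(d["confidence"],2)) for d in imaging.tip_of("wrist",n)][:3])
import pickle;pickle.dump(P,open("w1.pkl","wb"))
E
```

```text
time: 2.6
position: [0.5035, 0.0712, 0.275]
tool_rot: [0.711, -0.002, -0.703, 0.004]
ft_force: [0.7, -0.1, 1.4]
grip_width: 0.0869
2.6 [0.5035 0.0712 0.275 ] [[0.012, 0.003, -1.0], [-0.009, -1.0, -0.003], [-1.0, 0.009, -0.012]] [0.58385225 0.07279827 0.4383789 ]
viewer [([266.7, 142.6], 0.67), ([541.1, 205.2], 0.34)]
light_path []
analyser_grip [([241.2, 150.2], 0.59)]
lamp_window [([219.7, 149.3], 0.91)]
```

View pics/w1.png

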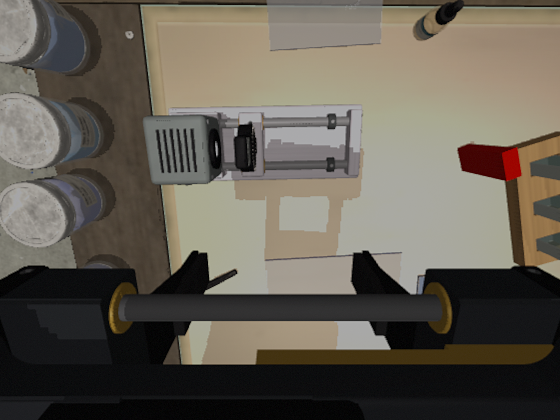

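```bash
cat >> h.py <<'E'
def over(f,out,P,v,s,crop,k=3):
    im=cv2.imread(f"pics/{f}.png");x0,y0,x1,y1=crop
    im=cv2.resize(im[y0:y1,x0:x1],None,fx=k,fy=k,interpolation=cv2.INTER_CUBIC)
    c,sn=np.cos(v[2]),np.sin(v[2])
    def box(a,b,y0_,y1_,z,col):
        p=np.array([(a,y0_,z),(b,y0_,z),(b,y1_,z),(a,y1_,z)])
        w=np.c_[v[0]+c*p[:,0]-sn*p[:,1],v[1]+sn*p[:,0]+c*p[:,1],p[:,2]]
        q=(proj(0,w,P)-[x0,y0]+.5)*k-.5
        cv2.polylines(im,[np.int32(q*16)],True,col,1,cv2.LINE_AA,4)
    box(-.05,.05,-.127,.135,0,(0,0,255)); box(-.036,.036,.055,.127,.122,(255,0,0))
    box(-.015,.015,.031-s,.043-s,.162,(0,255,0)); box(-.015,.015,.031-s,.043-s,.126,(0,255,255))
    cv2.imwrite(f"pics/{out}.png",im)
E
python3 - <<'E'
from h import *
import pickle;P=pickle.load(open("w1.pkl","rb"))
for p in [(361.5,104),(360,178)]: print(ray(0,p,0,P)[:2].round(4))
over("w1","w1o",P,(.567,.084,.02),0,(130,90,380,200))
E
```

```text
[ 0.6163 -0.0439]
[ 0.5129 -0.0501]
```

View pics/w1o.png

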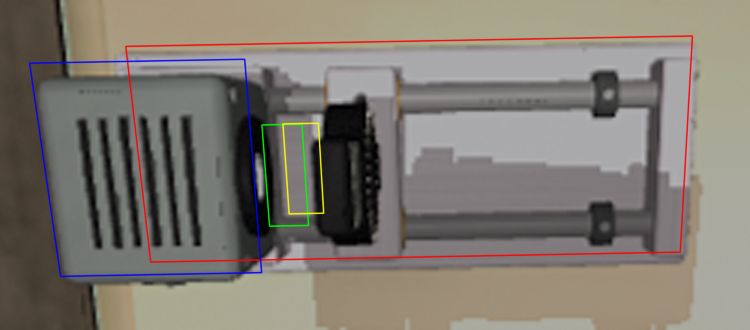

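```bash
cat >> h.py <<'E'
def plan(p,jaw):  # jaw: direction of tool y in world xy (rad); tool x down
    o=get_obs();r=R.from_quat(o["tool_rot"]);y=np.array([np.cos(jaw),np.sin(jaw),0]);x=np.array([0,0,-1.]);T=np.c_[x,y,np.cross(x,y)]
    w=(r.inv()*R.from_matrix(T)).as_rotvec(degrees=True);d=np.array(p)-o["position"]
    print("t",o["time"],"turn",w.round(1),"shift now-axes",(r.inv().apply(d)*1e3).round(1),"target-axes",(T.T@d*1e3).round(1))
E
python3 -c "
from h import *
plan((.563,.107,.136),-np.pi/2+.02)"
```

```text
t 2.85 turn [-0.9 -0.6 -0.5] shift now-axes [138.6 -38.9 -59.7] target-axes [138.4 -36.7 -61.6]
```

```bash
python3 -m inch '[[87,[15,-13,-20],[-0.9,-0.6,-0.5]],[87,[15,-13,-20],[0,0,0]],[87,[15,-12,-21],[0,0,0]],[87,[0,0,0],[0,0,0]]]' 20
python3 - <<'E'
from h import *
plan((.563,.107,.136),-np.pi/2+.02)
P=par("wrist");save("wrist","w2")
import pickle;pickle.dump(P,open("w2.pkl","wb"))
print([(np.round(d["pixel"],1).tolist(),round(d["confidence"],2)) for n in ["analyser_grip","lamp_window","viewer"] for d in imaging.tip_of("wrist",n)][:5])
over("w2","w2o",P,(.5635,.083,.02),.013,(80,60,480,360),2)
E
```

```text
time: 3.35
position: [0.5623, 0.1002, 0.229]
tool_rot: [-0.706, -0.002, 0.708, -0.004]
ft_force: [-0.4, -0.2, 0.4]
grip_width: 0.0871
t 3.35 turn [-0.7  0.1 -0.1] shift now-axes [93.  -7.  -0.9] target-axes [93.  -6.8 -0.8]
[([270.6, 222.8], 0.85), ([241.4, 212.1], 0.78), ([288.1, 187.4], 0.67)]
```

View pics/w2o.png

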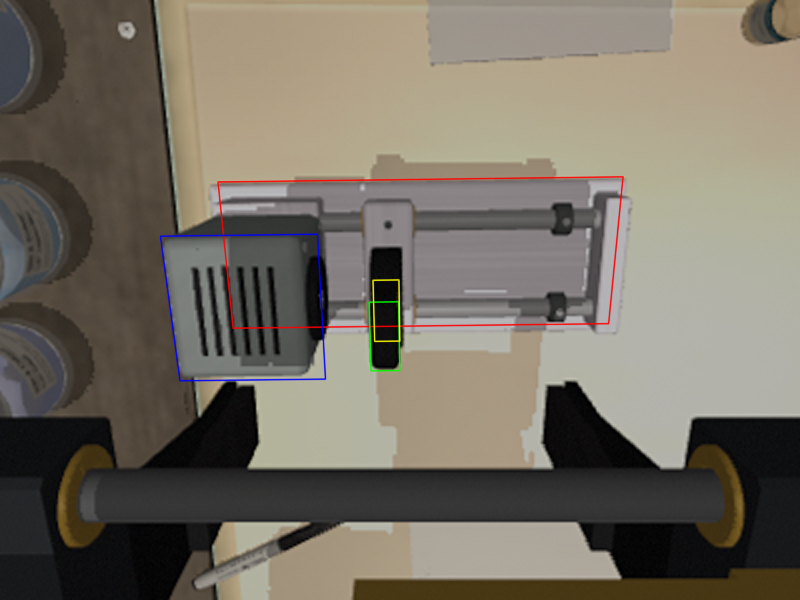

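```bash
python3 -m inch '[[87,[31,-3,0],[-0.7,0,0]],[87,[31,-3,0],[0,0,0]],[87,[28,0,0],[0,0,0]],[30,[2,0,0],[0,0,0]],[0,[0,0,0],[0,0,0]],[0,[0,0,0],[0,0,0]],[0,[0,0,0],[0,0,0]],[0,[0,0,0],[0,0,0]]]' 20
python3 -c "
from h import *
plan((.563,.107,.136),-np.pi/2+.02)"
```

```text
time: 4.55
position: [0.5644, 0.1035, 0.1461]
tool_rot: [0.712, 0.005, -0.702, 0.007]
ft_force: [-0.3, 0.1, -1.4]
grip_width: 0.0452
t 4.55 turn [-0.2 -0.9 -0.2] shift now-axes [10.1 -3.6  1.5] target-axes [10.1 -3.5  1.3]
```

```bash
python3 -m inch '[[0,[9,0,0],[0,-0.8,0]],[0,[0,0,0],[0,0,0]],[0,[0,0,0],[0,0,0]],[0,[0,0,0],[0,0,0]],[0,[0,0,0],[0,0,0]],[0,[0,0,0],[0,0,0]]]' 25
python3 -c "
from h import *
plan((.563,.107,.134),-np.pi/2+.02)"
```

```text
time: 5.3
position: [0.5648, 0.1042, 0.1367]
tool_rot: [0.707, 0.006, -0.707, 0.007]
ft_force: [0.1, 0.6, 1.3]
grip_width: 0.0118
t 5.3 turn [-0.1 -0.  -0.1] shift now-axes [ 2.7 -2.8  1.7] target-axes [ 2.7 -2.8  1.7]
```

```bash
python3 -m inch '[[0,[0,8,0],[0,0,0]],[0,[0,11,0],[0,0,0]],[0,[0,11,0],[0,0,0]],[0,[0,11,0],[0,0,0]],[0,[0,11,0],[0,0,0]],[0,[0,11,0],[0,0,0]],[0,[0,8,0],[0,0,0]],[0,[0,0,0],[0,0,0]]]'
python3 -c "
from h import *
plan((.563,.107,.134),-np.pi/2+.02)"
```

```text
time: 6.3
position: [0.5665, 0.0278, 0.1367]
tool_rot: [0.708, 0.005, -0.706, 0.006]
ft_force: [1.2, 0.8, -0.3]
grip_width: 0.0118
t 6.3 turn [-0.2 -0.1 -0.1] shift now-axes [  2.6 -79.2   2.2] target-axes [  2.7 -79.2   1.9]
```

```bash
python3 -m inch '[[0,[0,5,0],[0,0,0]],[0,[0,4,0],[0,0,0]],[0,[0,3,0],[0,0,0]],[0,[0,3,0],[0,0,0]]]'; python3 -m inch '[[0,[0,3,0],[0,0,0]],[0,[0,3,0],[0,0,0]]]'
```

```text
time: 6.8
position: [0.5666, 0.0213, 0.1366]
tool_rot: [0.708, 0.01, -0.706, -0.001]
ft_force: [1.8, 11.3, 0.8]
grip_width: 0.0118
time: 7.05
position: [0.5666, 0.0214, 0.1366]
tool_rot: [0.708, 0.013, -0.706, -0.004]
ft_force: [1.9, 12.0, -0.3]
grip_width: 0.0121
```

```bash
python3 -m inch '[[0,[0,0,0],[0,0,0]],[50,[0,0,0],[0,0,0]],[50,[0,0,0],[0,0,0]],[50,[0,0,0],[0,0,0]],[50,[-30,0,0],[0,0,0]],[50,[-50,0,15],[0,0.7,-0.5]],[50,[-50,0,30],[0,0,0]],[50,[0,0,0],[0,0,0]]]'
python3 - <<'E'
from h import *
P=par("wrist");save("wrist","w3");o=get_obs();print(o["time"],o["position"])
import pickle;pickle.dump(P,open("w3.pkl","wb"))
for n in ["light_path","lamp_window","viewer","analyser_grip"]: print(n,[(np.round(d["pixel"],1).tolist(),round(d["confidence"],2)) for d in imaging.tip_of("wrist",n)][:3])
v=(.564,.0844,.0217)
print("pred lp,lw,v,g",proj(0,[[.564,.0844,.1],[.5628,.1394,.1],[.564,.0844,0],[.5654,.0214,.15]],P).round(1).tolist())
over("w3","w3o",P,v,.1,(100,40,500,340),2)
E
```

```text
time: 8.05
position: [0.519, 0.0149, 0.2689]
tool_rot: [0.711, 0.015, -0.703, -0.006]
ft_force: [-0.2, -0.3, -0.5]
grip_width: 0.0495
8.1 [0.51901215 0.01494375 0.26711015]
light_path [([223.5, 161.3], 0.74)]
lamp_window [([176.3, 163.5], 0.72), ([508.7, 177.0], 0.65)]
viewer [([236.0, 154.1], 0.96)]
analyser_grip [([278.1, 166.6], 0.72)]
pred lp,lw,v,g [[223.1, 160.6], [174.4, 160.9], [238.0, 153.3], [277.8, 165.6]]
```

View pics/w3o.png

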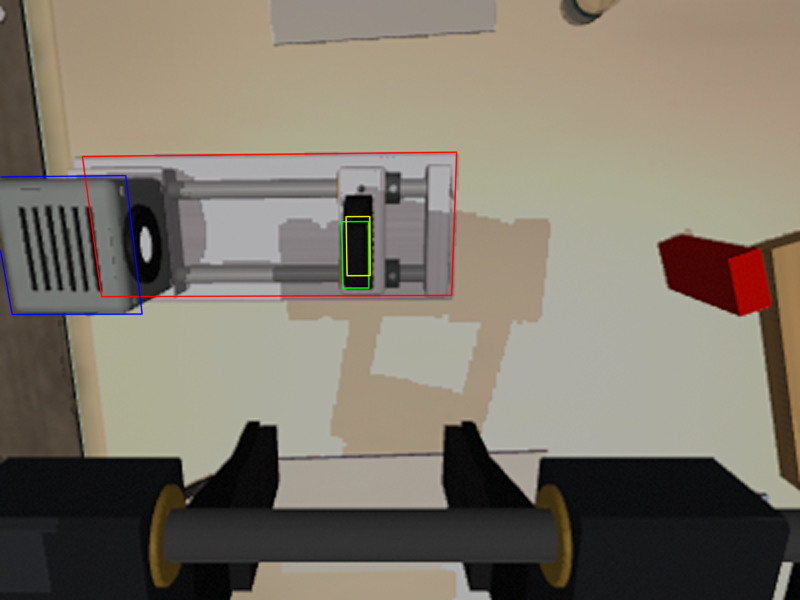

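```bash
python3 -c "
from h import *
plan((.49,-.317,.25),np.radians(-71.8))"
```

```text
t 8.3 turn [-17.5  -0.4   1.8] shift now-axes [  2.9 332.3  32.4] target-axes [ 13.6 307.  130.7]
```

```bash
python3 -m inch '[[70,[0,50,5],[-8.7,-0.2,0.9]],[70,[2,50,10],[-8.8,-0.2,0.9]],[70,[2,50,20],[0,0,0]],[70,[2,50,20],[0,0,0]],[70,[2,50,20],[0,0,0]],[70,[2,40,20],[0,0,0]],[70,[2,20,20],[0,0,0]],[70,[0,0,0],[0,0,0]]]'
python3 - <<'E'
from h import *
plan((.537,-.3005,.2),np.radians(-71.8))
P=par("wrist");save("wrist","w4")
import pickle;pickle.dump(P,open("w4.pkl","wb"))
for n in ["block","block_mid","short_a","rack"]: print(n,[(np.round(d["pixel"],1).tolist(),round(d["confidence"],2)) for d in imaging.tip_of("wrist",n)][:3])
im=cv2.imread("pics/w4.png");k=2;x0,y0=100,40
im=cv2.resize(im[40:340,100:500],None,fx=2,fy=2,interpolation=cv2.INTER_CUBIC)
a=np.radians(18.2);c,s=np.cos(a),np.sin(a)
def box(cx,cy,hx,hy,z,col):
    p=np.array([(-hx,-hy),(hx,-hy),(hx,hy),(-hx,hy)])@np.array([[c,s],[-s,c]])+[cx,cy]
    q=(proj(0,np.c_[p,np.full(4,z)],P)-[x0,y0]+.5)*k-.5
    cv2.polylines(im,[np.int32(q*16)],True,col,1,cv2.LINE_AA,4)
box(.537,-.3005,.009,.018,.1,(0,0,255));box(.479,-.318,.095,.039,.025,(255,0,0))
cv2.imwrite("pics/w4o.png",im)
E
```

```text
time: 9.3
position: [0.485, -0.3255, 0.2326]
tool_rot: [-0.692, -0.122, 0.703, -0.111]
ft_force: [-0.1, -0.3, -0.4]
grip_width: 0.07
t 9.3 turn [0.8 0.7 1. ] shift now-axes [ 32.   -6.1 -57.7] target-axes [ 32.6  -7.5 -57.2]
block [([206.4, 111.5], 0.96), ([275.7, 140.9], 0.92)]
block_mid [([275.8, 147.0], 0.83), ([198.6, 107.0], 0.58)]
short_a [([273.0, 233.3], 0.9), ([275.5, 189.3], 0.79)]
rack [([273.8, 190.7], 0.66)]
```

View pics/w4o.png

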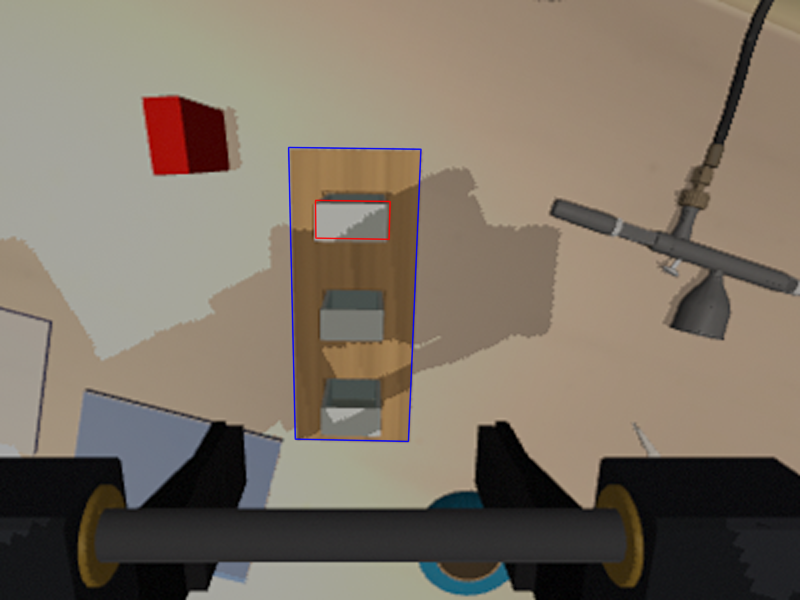

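```bash
python3 -m inch '[[70,[0,-4,-29],[0.8,0.7,1]],[70,[0,-3,-28],[0,0,0]],[70,[0,0,0],[0,0,0]]]'
python3 -c "
from h import *
plan((.537,-.3005,.056),np.radians(-71.8))"
```

```text
time: 9.93
position: [0.5404, -0.2933, 0.2352]
tool_rot: [0.699, 0.114, -0.697, 0.116]
ft_force: [-1.0, -0.3, 0.9]
grip_width: 0.0703
t 9.925 turn [ 0.5 -0.1 -0.2] shift now-axes [179.2   5.2   5.9] target-axes [179.2   5.8   5.4]
```

```bash
python3 -m inch '[[70,[25,6,5],[0.5,0,0]],[70,[40,0,0],[0,0,0]],[70,[20,0,0],[0,0,0]],[70,[0,0,0],[0,0,0]]]'
python3 -c "
from h import *
plan((.537,-.3005,.056),np.radians(-71.8))"
```

```text
time: 10.42
position: [0.5374, -0.2989, 0.1501]
tool_rot: [0.699, 0.112, -0.697, 0.115]
ft_force: [0.9, 0.2, 0.0]
grip_width: 0.07
t 10.425 turn [ 0.3 -0.1 -0.3] shift now-axes [94.1  0.9  1.1] target-axes [94.1  1.4  0.9]
```

```bash
python3 -m inch '[[70,[30,1,1],[0,0,-0.3]],[70,[30,0,0],[0,0,0]],[70,[30,0,0],[0,0,0]],[70,[3,0,0],[0,0,0]],[45,[0,0,0],[0,0,0]],[45,[0,0,0],[0,0,0]]]'
python3 -c "
from h import *
plan((.537,-.3005,.056),np.radians(-71.8))
save('wrist','w5')"
```

```text
time: 11.18
position: [0.5412, -0.3035, 0.0642]
tool_rot: [0.702, 0.111, -0.694, 0.118]
ft_force: [0.9, 0.3, 1.0]
grip_width: 0.0573
t 11.175 turn [ 0.4 -0.5 -0.7] shift now-axes [ 8.1 -4.3  3.1] target-axes [ 8.2 -4.2  3.1]
```

View pics/w5.png

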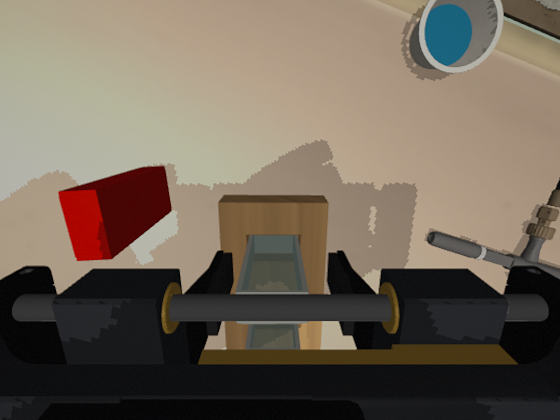

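```bash
python3 -m inch '[[57,[7,-4,3],[0.4,-0.5,-0.7]],[57,[0,0,0],[0,0,0]]]'
python3 -c "
from h import *
plan((.537,-.3005,.056),np.radians(-71.8))"
```

```text
time: 11.48
position: [0.5377, -0.3012, 0.0584]
tool_rot: [0.699, 0.111, -0.698, 0.113]
ft_force: [-0.3, 0.3, 0.6]
grip_width: 0.0566
t 11.475 turn [ 0.  -0.1 -0.1] shift now-axes [ 2.4 -0.9  0.5] target-axes [ 2.4 -0.9  0.5]
```

```bash
python3 -m inch '[[20,[0,0,0],[0,0,0]],[20,[0,0,0],[0,0,0]],[20,[0,0,0],[0,0,0]],[20,[0,0,0],[0,0,0]]]' 30
python3 -c "
from h import *
plan((.537,-.3005,.056),np.radians(-71.8))"
```

```text
time: 11.98
position: [0.5378, -0.3012, 0.0585]
tool_rot: [0.699, 0.111, -0.698, 0.113]
ft_force: [-0.1, -0.0, -0.3]
grip_width: 0.0357
t 11.975 turn [ 0.  -0.1 -0.1] shift now-axes [ 2.5 -0.9  0.5] target-axes [ 2.5 -0.9  0.5]
```

```bash
python3 -m inch '[[20,[-12,0,0],[0,0,0]],[20,[-15,0,0],[0,0,0]],[20,[-20,0,0],[0,0,0]],[20,[-35,0,0],[0,0,0]],[20,[-40,0,0],[0,0,0]],[20,[-40,0,0],[0,0,0]],[20,[-30,0,0],[0,0,0]],[20,[0,0,0],[0,0,0]]]'
python3 -c "
from h import *
plan((.5635,.0844,.245),.0217)"
```

```text
time: 12.98
position: [0.5371, -0.3005, 0.2627]
tool_rot: [0.7, 0.11, -0.697, 0.114]
ft_force: [0.2, 0.0, -1.9]
grip_width: 0.0356
t 12.975 turn [-73.    0.   -0.4] shift now-axes [  16.3 -357.4 -145.4] target-axes [  17.7   34.7 -384.2]
```

```bash
python3 -m inch '[[20,[0,0,0],[-6,0,0]],[20,[0,0,0],[-9,0,0]],[20,[0,0,0],[-9,0,0]],[20,[0,0,0],[-9,0,0]],[20,[0,0,0],[-9,0,0]],[20,[0,0,0],[-9,0,0]],[20,[0,0,0],[-9,0,0]],[20,[0,0,0],[-8,0,0]],[20,[0,0,0],[-5,0,0]],[20,[0,0,0],[0,0,0]]]'
python3 -c "
from h import *
plan((.5635,.0844,.255),.0217)"
```

```text
time: 14.22
position: [0.5277, -0.293, 0.2477]
tool_rot: [0.483, 0.524, -0.485, 0.507]
ft_force: [-0.5, -0.6, -0.8]
grip_width: 0.0359
t 14.225 turn [ 2.4 -0.9  1. ] shift now-axes [  -2.3   59.5 -374.5] target-axes [  -7.3   44.  -376.6]
```

```bash
python3 -m inch '[[20,[-5,5,-20],[2.4,-0.9,1]],[20,[-3,5,-36],[0,0,0]],[20,[0,5,-45],[0,0,0]],[20,[0,5,-45],[0,0,0]],[20,[0,5,-45],[0,0,0]],[20,[0,5,-45],[0,0,0]],[20,[0,5,-45],[0,0,0]],[20,[0,5,-45],[0,0,0]],[20,[0,4,-30],[0,0,0]],[20,[0,0,-15],[0,0,0]],[20,[0,0,0],[0,0,0]],[20,[0,0,0],[0,0,0]]]'
python3 -c "
from h import *
plan((.5635,.0844,.1035),.0217)"
```

```text
time: 15.72
position: [0.5625, 0.0889, 0.2478]
tool_rot: [0.498, 0.503, -0.503, 0.495]
ft_force: [0.2, -0.2, -1.7]
grip_width: 0.0358
t 15.725 turn [-1.4 -0.2  0.8] shift now-axes [144.2   2.9   4.9] target-axes [144.3   0.9   4.5]
```

```bash
python3 -m inch '[[20,[10,1,5],[-1.4,-0.2,0.8]],[20,[30,0,0],[0,0,0]],[20,[10,0,0],[0,0,0]],[20,[0,0,0],[0,0,0]]]'
python3 -c "
from h import *
plan((.5635,.0844,.1035),.0217)"
```

```text
time: 16.23
position: [0.5647, 0.0784, 0.1976]
tool_rot: [0.496, 0.503, -0.496, 0.505]
ft_force: [0.8, 0.4, -1.5]
grip_width: 0.0357
t 16.225 turn [-0.3  0.1 -0.2] shift now-axes [94.1 -1.4 -6.2] target-axes [94.1 -1.1 -6. ]
```

```bash
python3 -m inch '[[20,[0,-1,-5],[0,0,0]],[20,[0,0,0],[0,0,0]],[20,[20,0,0],[0,0,0]],[20,[25,0,0],[0,0,0]],[20,[25,0,0],[0,0,0]],[20,[15,0,0],[0,0,0]],[20,[0,0,0],[0,0,0]],[20,[0,0,0],[0,0,0]]]'
python3 -c "
from h import *
plan((.5635,.0844,.1035),.0217)"
```

```text
time: 17.23
position: [0.5705, 0.0838, 0.1174]
tool_rot: [0.5, 0.499, -0.492, 0.51]
ft_force: [0.4, -0.3, -0.5]
grip_width: 0.0361
t 17.225 turn [-0.3  0.2 -1.1] shift now-axes [13.8 -7.3 -0.8] target-axes [13.9 -7.  -0.7]
```

```bash
python3 -m inch '[[20,[13,-6,-1],[-0.3,0.2,-1.1]],[20,[0,0,0],[0,0,0]]]'
python3 - <<'E'
from h import *
plan((.5635,.0844,.1035),.0217)
for c in ("scene","top"):
    save(c,c+"2")
    for n in ["block","block_mid","light_path"]: print(c,n,[(np.round(d["pixel"],1).tolist(),round(d["confidence"],2)) for d in imaging.tip_of(c,n)][:3])
    print("pred lp",proj(c,[[.5635,.0844,.1]]).round(1))
plan((.5635,.0844,.1035),.0217)
P=par("wrist");save("wrist","w6");plan((.5635,.0844,.1035),.0217)
a=cv2.imread("pics/scene2.png")[140:280,180:320];b=cv2.imread("pics/top2.png")[150:290,140:280]
cv2.imwrite("pics/c2.png",np.hstack([cv2.resize(i,(400,400),interpolation=cv2.INTER_CUBIC) for i in(a,b)]))
E
```

```text
time: 17.48
position: [0.5652, 0.0847, 0.1049]
tool_rot: [0.494, 0.505, -0.494, 0.506]
ft_force: [-0.2, 0.5, -1.3]
grip_width: 0.0361
t 17.475 turn [ 0.1  0.  -0. ] shift now-axes [ 1.4 -1.7  0.3] target-axes [ 1.4 -1.7  0.3]
scene block [([335.9, 262.2], 0.74), ([244.1, 214.9], 0.6)]
scene block_mid [([333.0, 252.3], 0.97), ([241.6, 198.4], 0.68), ([225.4, 195.5], 0.43)]
scene light_path [([242.7, 199.4], 0.77), ([336.3, 227.6], 0.57), ([262.6, 184.2], 0.35)]
pred lp [[239.9 196.5]]
top block [([337.8, 219.3], 0.54)]
top block_mid [([341.4, 217.1], 0.67)]
top light_path [([224.9, 205.8], 0.57)]
pred lp [[221.3 203.4]]
t 17.875 turn [ 0.   0.  -0.2] shift now-axes [ 2.4 -2.9  0.2] target-axes [ 2.4 -2.9  0.2]
t 17.925 turn [ 0.   0.  -0.2] shift now-axes [ 2.3 -2.8  0.2] target-axes [ 2.3 -2.8  0.2]
```

View pics/c2.png

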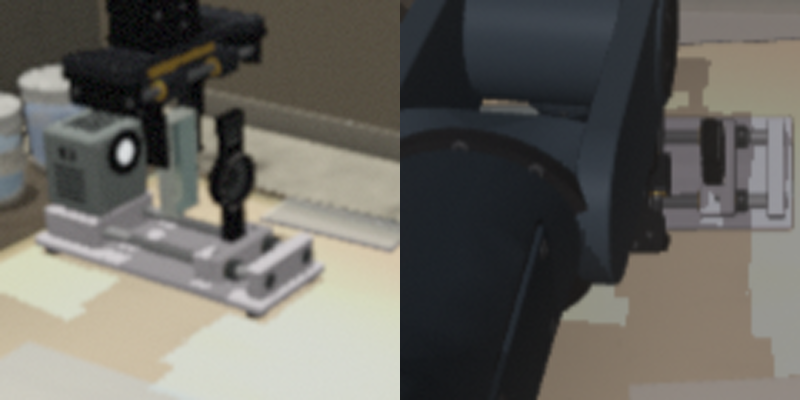

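View pics/w6.png

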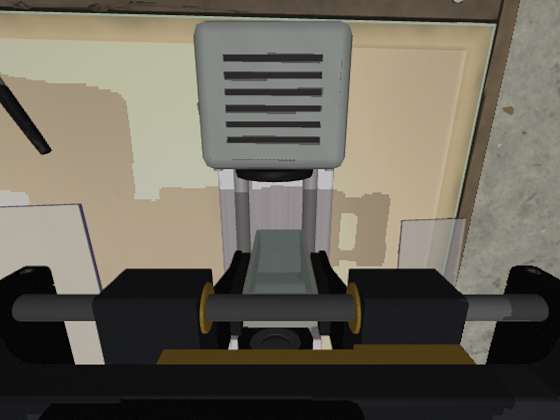

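```bash
python3 -m inch '[[20,[2.3,-2.8,0.2],[0,0,0]],[20,[0,0,0],[0,0,0]],[20,[0,0,0],[0,0,0]]]'
python3 - <<'E'
from h import *
plan((.5635,.0844,.1035),.0217)
P=par("wrist");save("wrist","w7");plan((.5635,.0844,.1035),.0217)
c,s=np.cos(.0217),np.sin(.0217)
V=lambda x,y,z:[.5635+c*x-s*y,.0844+s*x+c*y,z]
for n in["lamp_window","light_path","block_mid","viewer"]: print(n,[(np.round(d["pixel"],1).tolist(),round(d["confidence"],2)) for d in imaging.tip_of("wrist",n)][:2])
print(proj(0,[V(-.036,.055,.122),V(.036,.055,.122),V(-.036,.127,.122),V(.036,.127,.122),V(-.018,.009,.145),V(.018,.009,.145),V(0,.055,.1)],P).round(1).tolist())
k=2;im=cv2.imread("pics/w7.png");
for y0,y1,x,z in [(-.018,.018,.009,.145),(-.018,.018,.009,.055),(-.022,.022,.055,.122)]:
    q=proj(0,[V(y0,x,z),V(y1,x,z)],P); cv2.line(im,*[tuple(int(a) for a in p.round()) for p in q],(0,0,255),1)
q=proj(0,[V(-.036,.055,.122),V(.036,.055,.122),V(.036,.127,.122),V(-.036,.127,.122)],P);cv2.polylines(im,[np.int32(q.round())],True,(255,0,0),1)
cv2.imwrite("pics/w7o.png",cv2.resize(im[0:350,140:420],None,fx=1.7,fy=1.7,interpolation=cv2.INTER_CUBIC))
E
```

```text
time: 18.3
position: [0.5632, 0.0844, 0.1034]
tool_rot: [0.495, 0.505, -0.494, 0.507]
ft_force: [-0.2, -1.1, -2.1]
grip_width: 0.0356
t 18.3 turn [ 0.   0.  -0.2] shift now-axes [-0.1  0.3  0. ] target-axes [-0.1  0.3  0. ]
t 18.35 turn [ 0.1  0.  -0.2] shift now-axes [-0.2  0.4  0. ] target-axes [-0.2  0.4  0. ]
lamp_window [([281.0, 178.1], 0.79)]
light_path []
block_mid [([280.0, 268.0], 0.93)]
viewer [([277.9, 217.5], 0.93)]
[[207.8, 183.4], [354.2, 183.3], [195.4, 13.5], [367.1, 13.9], [242.6, 290.8], [320.1, 290.7], [280.8, 175.9]]
```

View pics/w7o.png

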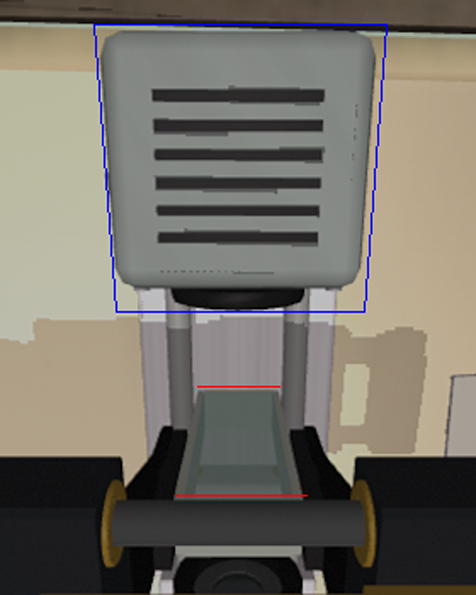

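```bash
python3 -m inch '[[20,[0,-0.7,-0.4],[0,0,0]],[20,[0,0,0],[0,0,0]],[20,[0,0,0],[0,0,0]]]'
python3 -c "
from h import *
plan((.5628,.0848,.1035),.0217)
imaging.camera('top');plan((.5628,.0848,.1035),.0217);o=get_obs();print(o['joint_velocities'],o['grip_width'])"
```

```text
time: 18.92
position: [0.5626, 0.0848, 0.1035]
tool_rot: [0.495, 0.505, -0.493, 0.507]
ft_force: [-0.0, -0.7, -1.9]
grip_width: 0.0354
t 18.925 turn [ 0.1  0.  -0.2] shift now-axes [-0.   0.2  0.1] target-axes [-0.   0.2  0.1]
t 18.975 turn [ 0.   0.  -0.2] shift now-axes [-0.   0.3  0. ] target-axes [-0.   0.3  0. ]
[ 4.29550070e-04  5.92877185e-05 -1.08873964e-04 -2.20943914e-04
 -3.31758702e-04  1.51177104e-03] 0.035598889065143205
```

```bash
python3 -c "
from h import *
print(robot.hand_in())"
```

```text
the job is handed in; nothing more can be done
None
```

I handed the job in at about 19 s with the tall block held upright in the light path; no verdict came back.

- **Analyser:** I pinched its grip and drew it about 83 mm toward the collars. It stopped there with about 12 N of resistance, and the wrist picture showed it against the collars. It had started about 13–16 mm along the slide, not at 0.
- **Block:** I took it from the far pocket with the jaws on its frosted sides (opening 35.6 mm) and turned it so the polished faces are square to the beam. The last check, just before hand-in, had the arm still. The measured hold was within about 0.3 mm and 0.2° of my target for the middle of the light path.
- **Disagreement:** My fit of the viewer and the final wrist picture differed by about 1 mm in x and y. I took out part of that with a last shift of 0.7 mm across the beam and 0.4 mm along it. The network's own light-path points in the top and scene views were about 3–4 pixels from mine. I went with the contact measurement and the wrist view.
- **Other things:** I saw no unexpected contact force and did not touch the short blocks, dropper or strip. I did not check them again with a final picture.

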